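# Wipe the wear plate and hold back the belt tensioner of an opened lab shaker

### The arm

A 7-joint arm with a two-finger parallel gripper is mounted at the origin on the work surface. World frame = base frame: x ahead of the robot, y to its left, z up, the work surface at z = 0. Lengths are in m, angles in rad, forces in N, time in s.
With the tool pointing down it reaches from about 0.35 to 0.9 m from the base axis. Payload 8.1 kg.
Tool frame: the origin (TCP) lies between the finger pads, 19 mm behind the fingertips; this is the grasp point; z points along the fingers, y is the line along which they close (so a half turn about z gives the same grasp; the last joint's range is limited). The gripper opens to 85 mm and grips with 20 to 120 N. Pads are 22 mm wide; open, the fingers measure 114 mm over their backs; the gripper's body (76 mm by 85 mm) begins 54 mm behind the grasp point. The pads swing forward as they close: fully open they stand 13 mm farther back than shut.
Start: joints at [-1.347, 0.434, 0.025, 1.573, -0.012, 1.134, -0.075], TCP at [0.201, 0.592, 0.25] pointing down, gripper open.
Joint ranges: [-2.62, 2.62], [-0.44, 2.09], [-1.27, 1.32], [0.08, 2.57], [-1.32, 4.46], [0.12, 2], [-2.74, 2.74]. Speed limits (rad/s): [2.22, 2.22, 3.01, 3.01, 3.14, 3.14, 3.14].

### API

Orientations are given as a unit quaternion [w, x, y, z].
In Python, from workcell import monitor, cams, ctrl gives the robot as it stands.
- The arm moves only by the tool step_arm, never from a script. Its argument "plan" is a list of rows, each a list of 3 entries, a list of its own where there are three numbers: the turn, a rotation vector about the tool's x, y, z in degrees, then the shift along the tool's x, y, z in units of 25 mm (1.0 is 25 mm), then the finger opening in mm, from 0 to 85.4. In form: [[[rx, ry, rz], [dx, dy, dz], claw], ...]. A call has 1 to 10 rows; each row shifts and turns the commanded pose from where the row before left it, along the tool's axes as they then stand; what a row does not reach is not made up. A row lasts 1/8 s, in which the tool goes at most 62.5 mm and 10.7 degrees, less where a joint would pass 70% of its speed; a pose out of reach is approached as far as the arm can. A call is refused whole if a number of a shift passes 1 or a number of a turn 10.7, either way. A call with a gripper value outside its range is refused whole. The fingers move at their own pace and stop on an object; "newtons" is the grip in N (left out, the last holds). Time passes only in rows, so rows that do not move let the fingers close. It gives the time, the measured TCP pose, the force, the opening and the grip force at its end, in the units of the state.
- monitor.sense(): the state, without advancing time (a new reading comes with each control period).
- cams.snapshot(name): name is "scene" or "top"; returns (picture, depth): 384x512x3 uint8, red, green, blue; 384x512 float32, m along the optical axis (not along the pixel's ray), 0 where there is no reading.
- cams.camera_model(name): a dict with "vertical_fov" (degrees; the focal length in pixels is half the picture's height over the tangent of half this angle, whatever the lens; pixels are square), "cx", "cy" (the principal point, pixels), "view" (4x4, takes a point from world to camera coordinates). Camera axes: x right, y up, looking along -z (the intrinsics and any distortion apply to the point x, -y, -z); pixel columns grow to the right and rows downward; lengths in m; the calibration is good to about 2 mm. A picture is of the moment at which its call begins. camera_model takes no time and is no camera call.
- ctrl.close_job(): hands the job in; it is judged then, once.
Trained networks look in the newest picture that a camera, given by its name, has taken for a name from the list of things; names that differ only in an ending like _2 or _b are one class to them, and where a whole thing is asked for, a point or a joint stands for the part that bears it (a point fixed in the world has none). Each returns a list of dicts, best first, with "conf" (0 to 1); they miss things now and then, are a little off and sometimes report something else, mostly with a low value. They report only what shows in the picture. A call takes as long as a camera call.
- cams.boxes_of(query, camera): "uv" ([column, row] in pixels, amid what is visible of it).
- cams.place_of(query, camera): "uv" ([column, row] in pixels: a listed point, or the origin of a listed thing).
The state is a dict: "t": time; "q": joint angles; "qvel": joint speeds; "effort": joint torques, N m; "ee_pos": TCP position; "orientation": TCP orientation; "wrist_force": force on the tool from outside, world axes, zero at the start; "ft_torque": the same for the moment, N m; "grip_width": finger opening in m; "grip_force": force on a finger pad.
Only numpy, scipy, OpenCV 4.12 (cv2) and the standard library are available. Lean on these libraries where they do the work, as an engineer would, in place of code of your own. Each camera call takes 0.05 s, during which the arm holds its last target. There are 200 camera calls.

### The job

The cover and the belt are off this shaker for a belt change. Take the felt wiper from its steel tray, wipe the tensioner's bright wear plate with light, steady pressure from close beside the idler to the plate's free end, then lay the wiper flat back in its tray. Then push the tensioner arm back by its red tab, past the last click of its ratchet and on until the arm is clear of the pawl, and finish while holding it pushed back there so that the new belt can be slipped on; leave the glassware, dishes and tools where they stand.

Things in the scene. Friction and masses are not known exactly. Their poses are not given: they have to be found in the camera images.
- shaker: Opened orbital shaker, a beige box 290 (x) by 360 (y) mm, fixed. Origin: centre of its underside; x points away from its control panel (away from the robot), y left, z up. Its grey deck is 75 mm above the bench. On the deck: a pulley 120 mm across at x 55 y 50 mm (pin to 56 mm above the deck), a motor pulley 34 mm high at x -118 y 62, corner studs 17 mm high, a stop 34 mm high at x -6 y -74.
- wear_plate: Bright steel plate on the shaker's deck under the tensioner's idler, 45 (x) by 200 (y) by 6 mm thick, axes as the shaker's. Origin: centre of its underside, on the deck; its top is at 6 mm here, 81 mm above the bench. At rest the idler pulley (44 mm across, 11 to 29 mm above the deck) covers its +y end, down to about y = 65 mm; its free end is at y = -100 mm.
- wipe_from (a point): Point on the plate's top where the wiper's middle goes at the start of the pass, with the wiper's length along the plate: 19 mm to +y of the plate's middle. The wiper's end then stands about 12 mm from the idler.
- wipe_to (a point): Point on the plate's top where the wiper's middle ends the pass: 63 mm to -y of the plate's middle; the wiper then reaches to within 3 mm of the plate's free end.
- wiper: Felt wiper: white board 68 (x) by 40 (y) mm with grey felt beneath; on top a yellow rib 58 (x) by 20 (y) mm, from 18 to 48 mm above the underside. Origin: centre of the underside of the unpressed felt. 0.1 to 0.2 kg. Pressed, the felt gives 1 mm per 2.5 N, at most 6 mm; 2 to 4 mm is light pressure, over 25 N is too much. Grip the rib from above, TCP 40 mm above the underside.
- tray: Shallow stainless tray for the wiper, 150 mm (x) by 106 mm (y), walls 14 mm high and 3 mm thick, fixed; origin: centre of its underside on the bench, its floor 3 mm above the bench. It stands on the left or on the right; it and the cardboard tray change sides.
- tensioner (a joint): Angle (rad) of the blue tensioner arm about its upright pivot: 0 sprung forward at rest; grows as the tip is pushed back towards the shaker's -y (anticlockwise from above). It takes 5 N at the tab at 0 rad, 11 N at 0.5, and up to 3 N more as a tooth passes. Clicks at 0.28 and, last, 0.44; let go, it falls back to that angle on the pawl. Stop at 0.58; from 0.48 to 0.56 it is clear of the pawl.
- pivot (a point): Point on the arm's pivot axis, at deck height (75 mm above the bench); it does not move on the shaker. With the tensioner at 0, the line from here to the thumb tab, seen from above, points 0.45 rad clockwise of the shaker's -x (towards its +y); the arm turns anticlockwise about this point.
- thumb_tab: Red thumb tab, upright on the arm's tip over the idler. Origin: the red sleeve's middle, 155 mm from the pivot axis, 62 mm above the deck. The sleeve is 12 mm thick along the push, 30 mm wide along the arm, 50 to 74 mm above the deck (below it a 4 mm plate down to 38). Push it along the arc about the pivot, anticlockwise from above; behind it nothing is higher than 38 mm above the deck.
- pawl (a joint): Retraction of the brass pawl slider (m): 0 when it is out behind a tooth or clear of the teeth, up to 0.006 while a tooth passes. It is sprung and moves by itself; leave it alone.
- carton: Cardboard tray with two petri dishes, 150 mm (x) by 120 mm (y), 30 mm high, fixed; it stands on the other side from the wiper tray.
- dish_a: petri dish, 59 mm across, 14 mm high, lying in the cardboard tray; leave it where it is. Origin: centre of its underside.
- dish_b: second petri dish like it, in the same cardboard tray; leave it where it is. Origin: centre of its underside.
- screws: open glass dish with the cover screws, 59 mm across, 13 mm high, standing on the left front of the shaker's deck; leave it where it is. Origin: centre of its underside.
- driver: screwdriver with orange handle lying on the bench at the left; leave it where it is. Origin: middle of its underside.
- beaker: glass beaker, 72 mm across, 95 mm high, beyond the left tray; leave it where it is. Origin: centre of its underside.
- wash: white bottle with red cap, 68 mm across, 170 mm high, left rear; leave it where it is. Origin: centre of its underside.
- reagent: amber bottle with red cap, 64 mm across, 130 mm high, beyond the right tray; leave it where it is. Origin: centre of its underside.
- flask: conical glass flask, 84 mm across, 120 mm high, right rear; leave it where it is. Origin: centre of its underside.

How it is judged:
On the way, in this order (a step that is already met when the one before it is completed fails the run):
1. the felt is pressed on the wear plate beside the idler (contact force between wiper and wear_plate between 2.2 and 25 N and x of wiper in the frame of wear_plate between -0.012 and 0.012 m and angle between wiper's own z axis and vertical below 0.15 rad and y of wiper in the frame of wear_plate above 0.008 m), for 0.08 s.
2. wiping on, still pressed, past the middle (contact force between wiper and wear_plate between 2.2 and 25 N and x of wiper in the frame of wear_plate between -0.012 and 0.012 m and angle between wiper's own z axis and vertical below 0.15 rad and y of wiper in the frame of wear_plate between -0.018 and 0.004 m), for 0.08 s.
3. wiping on, still pressed, towards the free end (contact force between wiper and wear_plate between 2.2 and 25 N and x of wiper in the frame of wear_plate between -0.012 and 0.012 m and angle between wiper's own z axis and vertical below 0.15 rad and y of wiper in the frame of wear_plate between -0.044 and -0.022 m), for 0.08 s.
4. the felt is pressed on the plate's free end (contact force between wiper and wear_plate between 2.2 and 25 N and x of wiper in the frame of wear_plate between -0.012 and 0.012 m and angle between wiper's own z axis and vertical below 0.15 rad and y of wiper in the frame of wear_plate below -0.048 m), for 0.08 s.
5. the wiper lies flat in its tray, released (x of wiper in the frame of tray between -0.055 and 0.055 m and y of wiper in the frame of tray between -0.033 and 0.033 m and z of wiper in the frame of tray below 0.008 m and angle between wiper's own z axis and vertical below 0.08 rad and contact force between the fingers and wiper below 0.05 N), for 0.2 s.
6. the fingers have pushed the arm past the last click, the pawl is out behind the tooth (value of joint tensioner above 0.465 rad and value of joint pawl below 0.002 m and contact force between the fingers and thumb_tab above 3 N), for 0.1 s.
At the end, for the whole second after the job is handed in: The arm is held by the fingers, steady, above 0.465 rad (the last click is at 0.44), with more than 3 N of finger force on its tab and the pawl out (under 2 mm); the wiper lies flat (within 0.08 rad) on the floor of its tray, within 55 mm (x) and 33 mm (y) of the tray's middle, untouched (all of step 5 and all of step 6 and velocity of joint tensioner between -0.05 and 0.05 rad/s); the arm keeps its last pose, push and grip.
It fails at once if the felt is pressed on the plate with more than 25 N (contact force between wiper and wear_plate above 25 N).
It fails at once if a dish (the screws too), the screwdriver, the beaker, a bottle or the flask is moved by more than 25 mm (distance of any of dish_a, dish_b, screws, driver, beaker, wash, reagent, flask from where it was at the start of the episode above 0.025 m).
It also fails if it takes over 66 s, if anything falls off the work surface, if the arm or the gripper's body presses on something with over 40 N, if the wrist force passes 120 N, or if a joint passes its speed limit or range.

## Working session

There is one attempt and no reset: what is moved stays moved. The work goes in short steps, Python scripts to look and compute and a tool call to move; the robot and the scene stay as the last step left them, time stands still between calls to the robot, and variables do not carry over. Pictures are saved under pics/ and viewed, at most 10 in all, crops included, and the job is handed in when it is done.

Besides the shell and the picture viewer there is one more tool, called after "Request:" by a JSON object that holds its "api" and its "payload". step_arm: Moves the arm, as the interface text tells. Its arguments: {"type":"object","properties":{"plan":{"type":"array"},"newtons":{"type":"number"}},"required":["plan"]}

```bash
mkdir -p pics; ls; cat > h.py <<'E'
import numpy as np, cv2
from workcell import monitor, cams, ctrl
def cm(n):
    m=cams.camera_model(n); f=192/np.tan(np.radians(m["vertical_fov"])/2)
    return m,f,np.array(m["view"],float)
def world(n,uv,d):
    m,f,V=cm(n); u,v=uv
    p=np.array([(u-m["cx"])/f*d,-(v-m["cy"])/f*d,-d,1]); return (np.linalg.inv(V)@p)[:3]
def ray_z(n,uv,z):
    a=world(n,uv,0.0); b=world(n,uv,1.0); return a+(b-a)*(z-a[2])/(b[2]-a[2])
def proj(n,p):
    m,f,V=cm(n); c=V@np.append(p,1); return np.array([m["cx"]+f*c[0]/-c[2], m["cy"]-f*c[1]/-c[2]])
def tri(a,ua,b,ub):
    a0=world(a,ua,0);da=world(a,ua,1)-a0;b0=world(b,ub,0);db=world(b,ub,1)-b0
    s=np.linalg.lstsq(np.c_[da,-db],b0-a0,rcond=None)[0]
    p,q=a0+s[0]*da,b0+s[1]*db
    return (p+q)/2,np.linalg.norm(p-q)
E
python3 - <<'E'
from h import *
np.set_printoptions(precision=4,suppress=True)
s=monitor.sense(); print(s)
for n in("scene","top"):
    m=cams.camera_model(n); print(n,m)
    p,d=cams.snapshot(n); cv2.imwrite(f"pics/{n}0.png",p[:,:,::-1]); np.save(n+"d.npy",d); np.save(n+"p.npy",p)
for q in["shaker","wear_plate","wipe_from","wipe_to","wiper","tray","pivot","thumb_tab","carton"]:
    for n in("scene","top"):
        print(q,n,[(np.round(r["uv"],1).tolist(),round(r["conf"],2)) for r in cams.place_of(q,n)[:3]])
E
```

```text
pics
{'t': 0.0, 'q': array([-1.3466,  0.4352,  0.025 ,  1.5741, -0.0116,  1.134 , -0.0751]), 'qvel': array([ 0.0002,  0.0006,  0.0001, -0.0018,  0.    ,  0.    ,  0.0006]), 'effort': array([  0.0003, -67.0482,   1.0254, -31.6194,   0.0157,   0.0127,
         0.    ]), 'ee_pos': array([0.2005, 0.5914, 0.2492]), 'orientation': array([-0.0001,  0.1627,  0.9867, -0.0008]), 'wrist_force': array([-0.4674,  0.07  ,  0.6257]), 'ft_torque': array([0.008 , 0.0549, 0.0346]), 'grip_force': 0.0, 'grip_width': 0.08564022637143297}
scene {'vertical_fov': 51.02668556129273, 'cx': 259.09938513565936, 'cy': 181.42750193905565, 'view': array([[ 0.6265,  0.7793, -0.0145, -0.3905],
       [-0.4134,  0.3479,  0.8415,  0.0971],
       [ 0.6608, -0.5212,  0.5401, -1.6161],
       [ 0.    ,  0.    ,  0.    ,  1.    ]])}
top {'vertical_fov': 49.31297867883986, 'cx': 252.23078945275006, 'cy': 196.30192703630118, 'view': array([[ 0.0454, -0.999 , -0.0029,  0.0445],
       [ 0.9753,  0.0437,  0.2165, -0.5634],
       [-0.2162, -0.0126,  0.9763, -1.3032],
       [ 0.    ,  0.    ,  0.    ,  1.    ]])}
shaker scen
[... 253 characters left out ...]
46), ([130.4, 237.4], 0.27)]
wipe_from top [([291.7, 205.4], 0.98), ([271.4, 200.7], 0.4), ([232.1, 199.1], 0.33)]
wipe_to scene [([199.5, 216.7], 0.77)]
wipe_to top [([315.2, 208.9], 0.9)]
wiper scene [([119.0, 292.5], 0.58), ([309.9, 172.5], 0.53)]
wiper top [([160.7, 222.6], 0.53)]
tray scene [([310.7, 169.1], 0.83)]
tray top [([161.8, 227.5], 0.85)]
pivot scene [([254.3, 231.3], 0.75), ([345.8, 178.5], 0.6)]
pivot top [([293.3, 165.5], 0.83), ([153.9, 185.4], 0.22), ([292.2, 206.9], 0.21)]
thumb_tab scene [([242.5, 182.3], 0.53), ([225.7, 208.1], 0.43)]
thumb_tab top [([398.1, 203.2], 0.67), ([267.8, 199.6], 0.43)]
carton scene [([121.6, 247.4], 0.55)]
carton top [([373.1, 248.4], 0.84)]
```

View pictures.

View pics/top0.png

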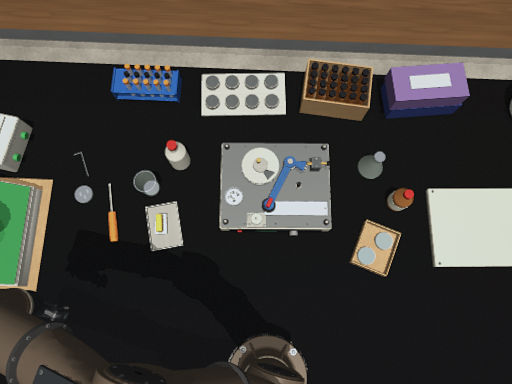

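View pics/scene0.png

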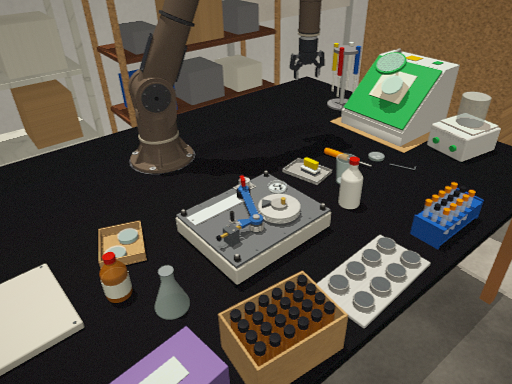

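```bash
python3 - <<'E'
from h import *
np.set_printoptions(precision=4,suppress=True)
T=dict(shaker=([252.9,230.6],[273.5,188.7]),plate=([220.2,207.1],[297,204.5]),wfrom=([225.8,205.8],[291.7,205.4]),wto=([199.5,216.7],[315.2,208.9]),
wiper=([309.9,172.5],[160.7,222.6]),tray=([310.7,169.1],[161.8,227.5]),pivot=([254.3,231.3],[293.3,165.5]),tab=([242.5,182.3],[267.8,199.6]))
D=np.load("topd.npy")
for k,(a,b) in T.items():
    p,e=tri("scene",a,"top",b); d=D[int(round(b[1])),int(round(b[0]))]
    print(k,p,"err",e,"depthpt",world("top",b,d))
# point cloud by colour, top
P=np.load("topp.npy");hsv=cv2.cvtColor(P,cv2.COLOR_RGB2HSV)
for n in("top","scene"):
  P=np.load(n+"p.npy");D=np.load(n+"d.npy");hsv=cv2.cvtColor(P,cv2.COLOR_RGB2HSV)
  for name,lo,hi in(("yellow",(22,120,100),(35,255,255)),("red",(0,150,80),(6,255,255)),("blue",(100,120,60),(125,255,255))):
    m=cv2.inRange(hsv,lo,hi); k,l,st,c=cv2.connectedComponentsWithStats(m)
    for i in range(1,k):
      if st[i,4]>25:
        vs,us=np.nonzero((l==i)&(D>0)); w=np.array([world(n,(u,v),D[v,u]) for u,v in zip(us,vs)])
        if len(w): print(n,name,st[i],np.median(w,0),w.min(0),w.max(0))
E
```

```text
shaker [ 0.6016 -0.003   0.0056] err 0.005398941005125333 depthpt [0.5776 0.0032 0.1105]
plate [ 0.5348 -0.0737  0.0886] err 0.0008298380112306175 depthpt [ 0.5357 -0.0746  0.0834]
wfrom [ 0.5332 -0.0556  0.0836] err 0.004987574962813149 depthpt [ 0.533  -0.0582  0.0783]
wto [ 0.5239 -0.1357  0.0778] err 0.004641141398902685 depthpt [ 0.5242 -0.133   0.0823]
wiper [0.468  0.3718 0.0013] err 0.0061451159817904645 depthpt [0.4622 0.3622 0.0539]
tray [0.4568 0.3732 0.0077] err 0.013419925038132139 depthpt [0.4486 0.3609 0.0374]
pivot [ 0.6697 -0.0574  0.0742] err 0.007213751187619435 depthpt [ 0.656  -0.0571  0.1127]
tab [0.5335 0.0169 0.1374] err 0.008782149222593617 depthpt [0.541  0.02   0.1135]
top yellow [156 214   7  18 108] [0.4638 0.3698 0.0498] [0.4355 0.359  0.0381] [0.4914 0.382  0.0569]
top red [166 140  11  10  86] [0.6905 0.3265 0.1704] [ 0.6732  0.3107 -0.0061] [0.7665 0.3822 0.1759]
top red [404 189  10  10  82] [ 0.5753 -0.4149  0.1291] [ 0.5608 -0.4743 -0.002 ] [ 0.6245 -0.4013  0.1355]
top red [266 198   6   9  28] [0.5261 0.0171 0.1479] [0.5141 0.0109 0.1421] [0.5388
[... 359 characters left out ...]
424] [ 0.6197 -0.0228  0.1132] [ 0.5113 -0.0945  0.0701] [0.6957 0.0314 0.1207]
scene yellow [332  52   6  19  74] [0.0553 0.9284 0.219 ] [-1.3343  0.9179 -0.3114] [0.0726 2.504  0.2631]
scene yellow [406  55  17   6  53] [0.3849 1.0726 0.2779] [0.3481 0.9045 0.2756] [0.4486 1.1047 0.3235]
scene yellow [304 157  15  13 131] [0.4682 0.3661 0.0437] [ 0.3677  0.36   -0.001 ] [0.4985 0.4466 0.0544]Traceback (most recent call last):
  File "<stdin>", line 17, in <module>
  File "h.py", line 7, in world
    m,f,V=cm(n); u,v=uv
          ~~^^^
  File "h.py", line 4, in cm
    m=cams.camera_model(n); f=192/np.tan(np.radians(m["vertical_fov"])/2)
ValueError: time passes only in moves, steps and waits
```

```bash
cat > patch.py <<'E'
s=open('h.py').read()
s=s.replace("def cm(n):\n    m=cams","_c={}\ndef cm(n):\n    if n not in _c: _c[n]=_cm(n)\n    return _c[n]\ndef _cm(n):\n    m=cams")
open('h.py','w').write(s)
E
python3 patch.py; python3 - <<'E'
from h import *
np.set_printoptions(precision=4,suppress=True)
for n in("top","scene"):
  P=np.load(n+"p.npy");D=np.load(n+"d.npy");hsv=cv2.cvtColor(P,cv2.COLOR_RGB2HSV)
  # bright plate
  m=cv2.inRange(hsv,(0,0,175),(179,40,255))
  box=(slice(195,222),slice(265,335)) if n=="top" else (slice(185,232),slice(180,245))
  print(n); 
  k=np.zeros_like(m); k[box]=m[box]
  kk,l,st,c=cv2.connectedComponentsWithStats(k); i=1+np.argmax(st[1:,4]); print(st[i])
  vs,us=np.nonzero(l==i)
  w=np.array([ray_z(n,(u,v),0.081)[:2] for u,v in zip(us,vs)]).astype(np.float32)
  r=cv2.minAreaRect(w); print("plate",r, cv2.boxPoints(r))
  for name,lo,hi,bx in(("yellow",(22,120,100),(35,255,255),(150,240,100,340)),("red",(0,120,60),(8,255,255),(170,205,230,300))):
    m=cv2.inRange(hsv,lo,hi); k=np.zeros_like(m); k[bx[0]:bx[1],bx[2]:bx[3]]=m[bx[0]:bx[1],bx[2]:bx[3]]
    kk,l,st,c=cv2.connectedComponentsWithStats(k)
    i=1+np.argmax(st[1:,4]); vs,us=np.nonzero(l==i); z=.051 if name=="yellow" else .149
    w=np.array([ray_z(n,(u,v),z)[:2] for u,v in zip(us,vs)]).astype(np.float32)
    dd=np.array([world(n,(u,v),D[v,u]) for u,v in zip(us,vs)])
    print(name,st[i],c[i],cv2.minAreaRect(w),np.median(dd,0))
P=np.load("topp.npy"); a=cv2.resize(P[135:255,140:345],None,fx=3.8,fy=3.8,interpolation=cv2.INTER_CUBIC)
cv2.imwrite("pics/topcrop.png",a[:,:,::-1])
P=np.load("scenep.npy"); a=cv2.resize(P[140:285,170:340],None,fx=4,fy=4,interpolation=cv2.INTER_CUBIC)
cv2.imwrite("pics/scenecrop.png",a[:,:,::-1])
E
```

```text
top
[265 201  63  14 738]
plate ((0.5263137221336365, -0.0719110444188118), (0.04231764003634453, 0.19855260848999023), 2.571702003479004) [[ 0.5007  0.0263]
 [ 0.5096 -0.172 ]
 [ 0.5519 -0.1701]
 [ 0.543   0.0282]]
yellow [156 214   7  18 108] [158.713  222.3704] ((0.4628698527812958, 0.3684181272983551), (0.05632028728723526, 0.01950472965836525), 5.454843997955322) [0.4638 0.3698 0.0498]
red [267 198   5   7  22] [269.2727 201.2273] ((0.5286673307418823, 0.015825005248188972), (0.00817139819264412, 0.022180767729878426), 66.14546203613281) [0.5285 0.0168 0.1484]
scene
[187 193  56  32 560]
plate ((0.5227735042572021, -0.07920799404382706), (0.045853856950998306, 0.1832190304994583), 2.2156870365142822) [[ 0.4963  0.0114]
 [ 0.5034 -0.1716]
 [ 0.5492 -0.1699]
 [ 0.5421  0.0132]]
yellow [304 157  15  13 131] [310.6718 162.9466] ((0.4781894087791443, 0.3593808114528656), (0.050702054053545, 0.08534562587738037), 45.84215545654297) [0.4682 0.3661 0.0437]
red [239 175   7  11  47] [242.234  179.7447] ((0.5355739593505859, 0.010422640480101109), (0.014719141647219658, 0.056782227009534836), 61.06360626220703) [0.5291 0.0131 0.1438]
```

View pics/topcrop.png

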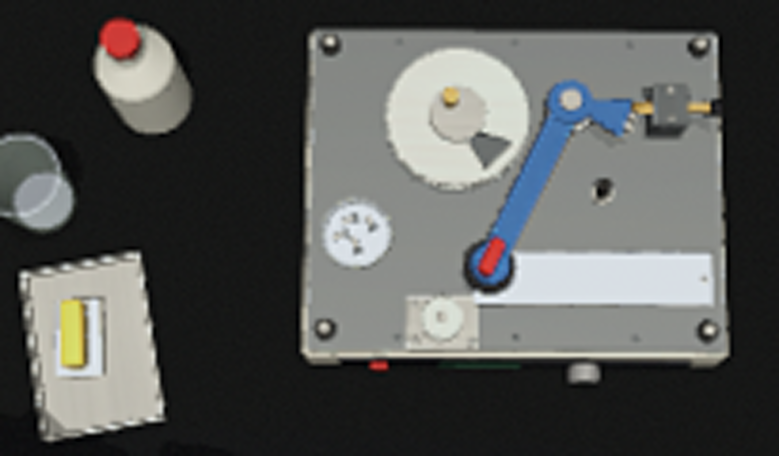

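View pics/scenecrop.png

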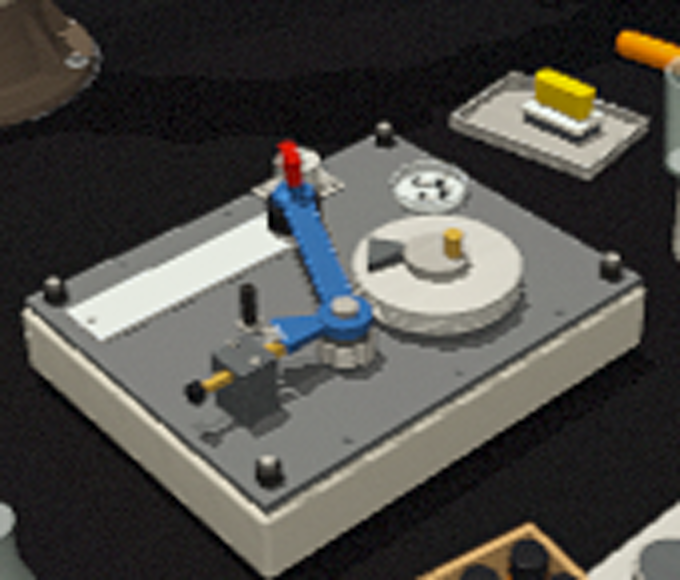

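```bash
python3 - <<'E'
from h import *
np.set_printoptions(precision=4,suppress=True)
t=lambda p:(p[0]/3.8+140-.4,p[1]/3.8+135-.4)
s=lambda p:(p[0]/4+170-.4,p[1]/4+140-.4)
def show(nm,n,f,pts,z):
    for p in pts: print(nm,n,p,ray_z(n,f(p),z))
show("plate R","top",t,[(713,255),(714,305),(516,252),(480,301)],.081)
show("plate R","scene",s,[(66,312),(100,341),(256,222)],.081)
show("deck","top",t,[(312,30),(718,34),(727,355),(303,352)],.075)
show("deck","scene",s,[(27,302),(642,283),(266,513)],.075)
show("tray rim","top",t,[(20,272),(140,252),(164,420),(44,440)],.014)
show("tray rim","scene",s,[(449,119),(515,72),(648,125),(590,175)],.014)
show("white","top",t,[(55,300),(104,297),(104,376),(57,377)],.018)
show("rib top","top",t,[(62,300),(82,298),(86,364),(64,367)],.051)
show("rib top","scene",s,[(536,76),(554,67),(595,94),(577,101)],.051)
show("pivot","top",t,[(570,99)],.122); show("pivot","scene",s,[(345,306)],.122)
show("tab","top",t,[(482,272),(497,238),(505,242),(490,276)],.149)
show("tab","scene",s,[(280,145),(297,143)],.149)
print("tri pivot",tri("top",t((570,99)),"scene",s((345,306))))
print("tri plateR",tri("top",t((713,255)),"scene",s((100,341))),tri("top",t((714,305)),"scene",s((66,312))))
print("tri rib",tri("top",t((72,299)),"scene",s((586,98))),tri("top",t((75,366)),"scene",s((545,72))))
print("tri deck",tri("top",t((312,30)),"scene",s((642,283))),tri("top",t((718,34)),"scene",s((266,513))),tri("top",t((727,355)),"scene",s((27,302))))
E
```

```text
plate R top (713, 255) [ 0.5496 -0.1714  0.081 ]
plate R top (714, 305) [ 0.5069 -0.1725  0.081 ]
plate R top (516, 252) [ 0.5448 -0.0053  0.081 ]
plate R top (480, 301) [0.5015 0.0234 0.081 ]
plate R scene (66, 312) [ 0.5054 -0.1713  0.081 ]
plate R scene (100, 341) [ 0.5495 -0.1697  0.081 ]
plate R scene (256, 222) [ 0.5009 -0.001   0.081 ]
deck top (312, 30) [0.7365 0.1794 0.075 ]
deck top (718, 34) [ 0.7486 -0.1755  0.075 ]
deck top (727, 355) [ 0.466  -0.1847  0.075 ]
deck top (303, 352) [0.4526 0.1696 0.075 ]
deck scene (27, 302) [ 0.4696 -0.1838  0.075 ]
deck scene (642, 283) [0.7395 0.1748 0.075 ]
deck scene (266, 513) [ 0.7529 -0.1752  0.075 ]
tray rim top (20, 272) [0.5213 0.4299 0.014 ]
tray rim top (140, 252) [0.5441 0.3252 0.014 ]
tray rim top (164, 420) [0.3965 0.2918 0.014 ]
tray rim top (44, 440) [0.3746 0.3941 0.014 ]
tray rim scene (449, 119) [0.3984 0.2896 0.014 ]
tray rim scene (515, 72) [0.3732 0.3977 0.014 ]
tray rim scene (648, 125) [0.5245 0.4224 0.014 ]
tray rim scene (590, 175) [0.5496 0.3208 0.014 ]
white top (55, 300) [0.4969 0.3955 0.018 ]
white top (104,
[... 735 characters left out ...]
7 0.149 ]
tab scene (280, 145) [0.5121 0.0172 0.149 ]
tab scene (297, 143) [0.518  0.0286 0.149 ]
tri pivot (array([ 0.6688, -0.0448,  0.1206]), np.float64(0.0011771707450259647))
tri plateR (array([ 0.5498, -0.1707,  0.0816]), np.float64(0.0013677580287499282)) (array([ 0.5067, -0.1721,  0.0822]), np.float64(0.0003835074578180882))
tri rib (array([0.4927, 0.3726, 0.0477]), np.float64(0.0023055782761132754)) (array([0.4376, 0.3678, 0.0514]), np.float64(0.007572376727154829))
tri deck (array([0.7371, 0.179 , 0.0718]), np.float64(0.0017660016512346059)) (array([ 0.7502, -0.1749,  0.0725]), np.float64(0.0024633611669755777)) (array([ 0.4668, -0.1839,  0.0733]), np.float64(0.002445704932654884))
```

Request:
{"api": "step_arm", "payload": {"plan": [[[0, 0, -8.1], [0, 0, 1], 50], [[0, 0, -8.1], [0, 0, 1], 50], [[0, 0, -8.2], [0, 0, 1], 50], [[0, 0, 0], [-0.97, -0.99, 0], 50], [[0, 0, 0], [-0.97, -0.99, 0], 50], [[0, 0, 0], [-0.97, -0.99, 0], 50], [[0, 0, 0], [-0.97, -0.99, 0], 50], [[0, 0, 0], [-0.97, -0.99, 0], 50], [[0, 0, 0], [-0.97, -0.99, 0], 50], [[0, 0, 0], [-0.97, -0.99, 0], 50]], "newtons": 40}}

```text
t: 2.25
ee_pos: [0.3876, 0.4356, 0.1752]
orientation: [0.0, -0.049, 0.999, 0.0]
wrist_force: [-0.3, -0.3, -0.2]
grip_width: 0.0501
grip_force: 0.0
```

Request:
{"api": "step_arm", "payload": {"plan": [[[0, 0, 0], [-0.95, -0.98, 0], 50], [[0, 0, 0], [-0.95, -0.98, 0], 50], [[0, 0, 0], [-0.95, -0.98, 0], 50], [[0, 0, 0], [0, 0, 0], 50], [[0, 0, 0], [0, 0, 0], 50]]}}

```text
t: 2.88
ee_pos: [0.4644, 0.3707, 0.175]
orientation: [-0.0, -0.05, 0.999, 0.0]
wrist_force: [-0.7, 0.2, -0.2]
grip_width: 0.0499
grip_force: 0.0
```

Request:
{"api": "step_arm", "payload": {"plan": [[[0, 0, 0], [0, 0, 1], 50], [[0, 0, 0], [0, 0, 1], 50], [[0, 0, 0], [0, 0, 1], 50], [[0, 0, 0], [0, 0, 1], 50], [[0, 0, 0], [0, 0, 0.7], 50], [[0, 0, 0], [0, 0, 0.5], 50], [[0, 0, 0], [0, 0, 0], 50]]}}

```text
t: 3.75
ee_pos: [0.4643, 0.3702, 0.0444]
orientation: [-0.001, -0.05, 0.999, -0.0]
wrist_force: [0.1, -0.6, -0.2]
grip_width: 0.0497
grip_force: 0.0
```

```bash
python3 - <<'E'
from h import *
p,d=cams.snapshot("scene"); a=cv2.resize(p[110:210,250:370],None,fx=5,fy=5,interpolation=cv2.INTER_CUBIC)
cv2.imwrite("pics/g1.png",a[:,:,::-1])
E
```

```text
(no output)
```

View pics/g1.png

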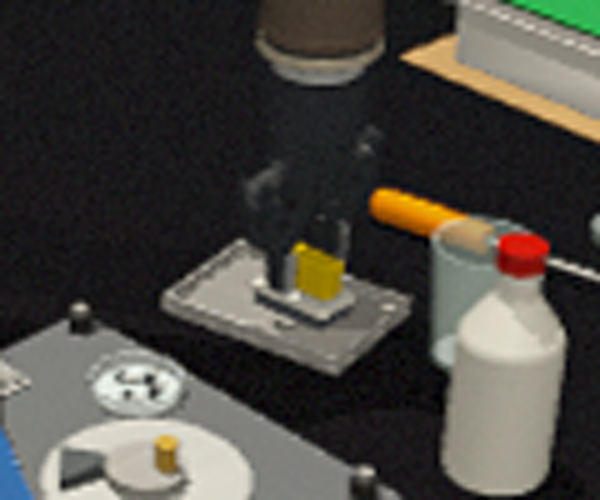

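The picture shows the fingers straddling the yellow rib (rib about (320,270) in the crop, fingers at (278,270) and (345,235)); closing.

Request:
{"api": "step_arm", "payload": {"plan": [[[0, 0, 0], [0, 0, 0], 30], [[0, 0, 0], [0, 0, 0], 15], [[0, 0, 0], [0, 0, 0], 10], [[0, 0, 0], [0, 0, 0], 10], [[0, 0, 0], [0, 0, 0], 10]]}}

```text
t: 4.42
ee_pos: [0.4653, 0.3706, 0.0453]
orientation: [0.0, -0.049, 0.999, 0.0]
wrist_force: [0.9, -0.0, 1.8]
grip_width: 0.0191
grip_force: 43.3
```

Request:
{"api": "step_arm", "payload": {"plan": [[[0, 0, 0], [0, 0, -1], 10], [[0, 0, 0], [0, 0, -1], 10], [[0, 0, 0], [0, 0, -1], 10], [[0, 0, 0], [0, 0, -1], 10], [[0, 0, 0], [0, 0, -1], 10], [[0, 0, 0], [0, 0, -1], 10], [[0, 0, 0], [0, 0, -1], 10], [[0, 0, 0], [0, 0, 0], 10], [[0, 0, 0], [0, 0, 0], 10]]}}

```text
t: 5.55
ee_pos: [0.4643, 0.3696, 0.2188]
orientation: [-0.001, -0.049, 0.999, -0.001]
wrist_force: [0.8, -0.6, -2.6]
grip_width: 0.0189
grip_force: 42.8
```

```bash
python3 - <<'E'
from h import *
s=monitor.sense(); print(s["ee_pos"],s["wrist_force"],s["q"],s["grip_width"],s["grip_force"])
for n in("scene","top"):
    p,d=cams.snapshot(n); np.save(n+"p1.npy",p); np.save(n+"d1.npy",d)
    hsv=cv2.cvtColor(p,cv2.COLOR_RGB2HSV); 
    for nm,lo,hi in(("yellow",(22,120,100),(35,255,255)),("white",(0,0,140),(179,50,255))):
        m=cv2.inRange(hsv,lo,hi); k,l,st,c=cv2.connectedComponentsWithStats(m)
        e=proj(n,s["ee_pos"])
        for i in range(1,k):
            if st[i,4]>8 and np.hypot(*(c[i]-e))<25:
                vs,us=np.nonzero(l==i); w=np.array([world(n,(u,v),d[v,u]) for u,v in zip(us,vs)])
                print(n,nm,st[i],c[i],np.median(w,0))
    if n=="scene":
        u,v=e.astype(int); a=cv2.resize(p[v-50:v+50,u-60:u+60],None,fx=5,fy=5,interpolation=cv2.INTER_CUBIC); cv2.imwrite("pics/g2.png",a[:,:,::-1])
E
```

```text
[0.46429103 0.36962646 0.21884923] [ 0.84801908 -0.59401814 -2.6030086 ] [-0.74700085  0.4125806  -0.02148292  1.68990332  0.01003352  1.04109279
  0.89803353] 0.01885232373618495 42.80502498149872
scene yellow [305 114   4  10  29] [306.31034483 117.86206897] [0.44178371 0.36047845 0.20981321]
scene yellow [313 117   8  10  63] [316.85714286 121.63492063] [0.48771701 0.36596213 0.21433812]
scene white [302 122  22   9  70] [312.35714286 126.47142857] [0.47818745 0.35516334 0.19355764]
```

View pics/g2.png

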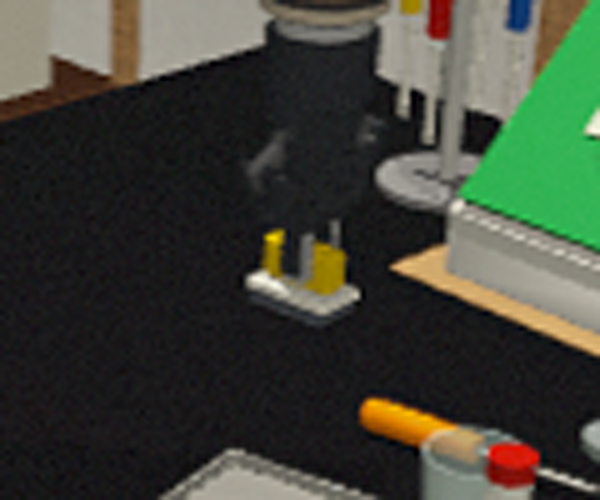

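```bash
python3 - <<'E'
from h import *
np.set_printoptions(precision=1,suppress=True)
e=np.array([.4643,.3696,.2188]); o=proj("scene",e).astype(int)-[60,50]
yx=np.array([.995,.099,0]);yy=np.array([-.099,.995,0])
for off in(0,.005):
  for z in(-.022,-.04,.008):
    a,b=(.034,.02) if z<0 else (.029,.01)
    print(off,z,[ ((proj("scene",e+[0,0,z]+(off+sx*a)*yx+sy*b*yy)-o)*5+2.5) for sx,sy in((-1,-1),(-1,1),(1,1),(1,-1))])
E
```

```text
0 -0.022 [array([249.2, 276.9]), array([286. , 259.9]), array([362.4, 287.9]), array([325.9, 305.9])]
0 -0.04 [array([248.1, 300.5]), array([284.6, 283.2]), array([360.5, 311.6]), array([324.2, 329.9])]
0 0.008 [array([266. , 234.7]), array([284.6, 226.4]), array([350.6, 249.7]), array([332.2, 258.5])]
0.005 -0.022 [array([254.7, 279. ]), array([291.4, 261.9]), array([368.2, 290. ]), array([331.7, 308.1])]
0.005 -0.04 [array([253.6, 302.6]), array([290.1, 285.2]), array([366.3, 313.8]), array([330. , 332.2])]
0.005 0.008 [array([271.6, 236.7]), array([290.1, 228.4]), array([356.5, 251.8]), array([338. , 260.6])]
```

Request:
{"api": "step_arm", "payload": {"plan": [[[0, 0, 10.4], [0, 0, 0], 10], [[0, 0, 10.4], [0, 0, 0], 10], [[0, 0, 10.4], [0, 0, 0], 10], [[0, 0, 10.4], [0, 0, 0], 10], [[0, 0, 10.4], [0, 0, 0], 10], [[0, 0, 10.4], [0, 0, 0], 10], [[0, 0, 10.4], [0, 0, 0], 10], [[0, 0, 10.4], [0, 0, 0], 10], [[0, 0, 10.4], [0, 0, 0], 10], [[0, 0, 0], [0, 0, 0], 10]]}}

```text
t: 6.9
ee_pos: [0.4644, 0.37, 0.219]
orientation: [0.0, 0.694, 0.72, -0.001]
wrist_force: [0.2, -0.0, -1.4]
grip_width: 0.0192
grip_force: 42.8
```

Request:
{"api": "step_arm", "payload": {"plan": [[[0, 0, 0], [-1, 0.1, 0], 10], [[0, 0, 0], [-1, 0.1, 0], 10], [[0, 0, 0], [-1, 0.1, 0], 10], [[0, 0, 0], [-1, 0.1, 0], 10], [[0, 0, 0], [-1, 0.1, 0], 10], [[0, 0, 0], [-1, 0.1, 0], 10], [[0, 0, 0], [-1, 0.1, 0], 10], [[0, 0, 0], [-1, 0.1, 0], 10], [[0, 0, 0], [-1, 0.1, 0], 10], [[0, 0, 0], [-1, 0.1, 0], 10]]}}

```text
t: 8.15
ee_pos: [0.4988, 0.1188, 0.2202]
orientation: [0.0, 0.694, 0.72, 0.0]
wrist_force: [0.9, -0.8, -1.4]
grip_width: 0.0193
grip_force: 42.8
```

Request:
{"api": "step_arm", "payload": {"plan": [[[0, 0, 0], [-1, 0.1, 0], 10], [[0, 0, 0], [-1, 0.1, 0], 10], [[0, 0, 0], [-1, 0.1, 0], 10], [[0, 0, 0], [-1, 0.1, 0], 10], [[0, 0, 0], [-1, 0.1, 0], 10], [[0, 0, 0], [-1, 0.1, 0], 10], [[0, 0, 0], [-1, 0.1, 0], 10], [[0, 0, 0], [0, 0, 0], 10], [[0, 0, 0], [0, 0, 0], 10]]}}

```text
t: 9.28
ee_pos: [0.5222, -0.0532, 0.22]
orientation: [-0.0, 0.694, 0.72, 0.0]
wrist_force: [-0.5, -0.3, -2.2]
grip_width: 0.0192
grip_force: 42.8
```

Request:
{"api": "step_arm", "payload": {"plan": [[[0, 0, 0], [0, 0.05, 1], 10], [[0, 0, 0], [0, 0, 1], 10], [[0, 0, 0], [0, 0, 1], 10], [[0, 0, 0], [0, 0, 0.6], 10], [[0, 0, 0], [0, 0, 0], 10], [[0, 0, 0], [0, 0, 0], 10]]}}

```text
t: 10.02
ee_pos: [0.5245, -0.0528, 0.1308]
orientation: [0.0, 0.694, 0.72, 0.0]
wrist_force: [0.4, -0.4, -1.3]
grip_width: 0.0192
grip_force: 42.8
```

```bash
python3 - <<'E'
from h import *
s=monitor.sense(); print(s["ee_pos"],s["wrist_force"])
p,d=cams.snapshot("top"); a=cv2.resize(p[185:235,230:340],None,fx=5,fy=5,interpolation=cv2.INTER_CUBIC)
p,d=cams.snapshot("scene"); b=cv2.resize(p[150:240,180:290],None,fx=5,fy=5,interpolation=cv2.INTER_CUBIC)
b=b[:350]
cv2.imwrite("pics/w1.png",np.vstack([a,b])[:,:,::-1])
E
```

```text
[ 0.52446945 -0.0528393   0.13076769] [ 0.36813914 -0.39603564 -1.30935   ]
```

View pics/w1.png

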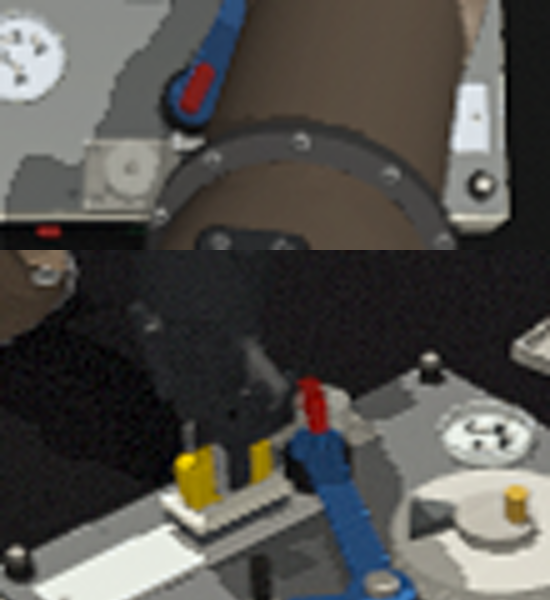

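The wiper hangs over the plate, aligned with it (white board at about (230,505), bright plate continuing at (120,565)), end clear of the idler at (320,450).

Request:
{"api": "step_arm", "payload": {"plan": [[[0, 0, 0], [0, 0, 0.2], 10], [[0, 0, 0], [0, 0, 0.12], 10], [[0, 0, 0], [0, 0, 0], 10]]}}

```text
t: 10.5
ee_pos: [0.5243, -0.0529, 0.1222]
orientation: [0.0, 0.694, 0.72, 0.0]
wrist_force: [-2.0, 0.5, 4.6]
grip_width: 0.0192
grip_force: 43.7
```

Request:
{"api": "step_arm", "payload": {"plan": [[[0, 0, 0], [0, 0, 0.06], 10], [[0, 0, 0], [0, 0, 0], 10]]}}

```text
t: 10.75
ee_pos: [0.5243, -0.0529, 0.121]
orientation: [0.0, 0.694, 0.72, 0.0]
wrist_force: [-1.2, 2.0, 8.4]
grip_width: 0.0192
grip_force: 44.0
```

Request:
{"api": "step_arm", "payload": {"plan": [[[0, 0, 0], [-0.2, 0, 0], 10], [[0, 0, 0], [-0.2, 0, 0], 10], [[0, 0, 0], [-0.2, 0, 0], 10], [[0, 0, 0], [-0.2, 0, 0], 10]]}}

```text
t: 11.25
ee_pos: [0.5255, -0.0719, 0.1212]
orientation: [0.0, 0.694, 0.72, 0.001]
wrist_force: [0.3, 4.4, 7.1]
grip_width: 0.0193
grip_force: 44.0
```

Request:
{"api": "step_arm", "payload": {"plan": [[[0, 0, 0], [-0.2, 0, 0], 10], [[0, 0, 0], [-0.2, 0, 0], 10], [[0, 0, 0], [-0.2, 0, 0], 10], [[0, 0, 0], [-0.2, 0, 0], 10]]}}

```text
t: 11.75
ee_pos: [0.5262, -0.0919, 0.1211]
orientation: [-0.0, 0.694, 0.72, 0.001]
wrist_force: [-0.6, 5.2, 6.1]
grip_width: 0.0189
grip_force: 44.0
```

Request:
{"api": "step_arm", "payload": {"plan": [[[0, 0, 0], [-0.2, 0, 0], 10], [[0, 0, 0], [-0.2, 0, 0], 10], [[0, 0, 0], [-0.2, 0, 0], 10], [[0, 0, 0], [-0.2, 0, 0], 10]]}}

```text
t: 12.25
ee_pos: [0.5269, -0.1119, 0.1211]
orientation: [-0.0, 0.694, 0.72, 0.001]
wrist_force: [-0.2, 4.1, 7.4]
grip_width: 0.0193
grip_force: 44.0
```

Request:
{"api": "step_arm", "payload": {"plan": [[[0, 0, 0], [-0.2, 0, 0], 10], [[0, 0, 0], [-0.2, 0, 0], 10], [[0, 0, 0], [-0.2, 0, 0], 10], [[0, 0, 0], [-0.2, 0, 0], 10], [[0, 0, 0], [0, 0, 0], 10], [[0, 0, 0], [0, 0, 0], 10]]}}

```text
t: 13.0
ee_pos: [0.5276, -0.1327, 0.1212]
orientation: [0.0, 0.694, 0.72, 0.001]
wrist_force: [-0.9, 2.8, 6.9]
grip_width: 0.0189
grip_force: 44.0
```

Request:
{"api": "step_arm", "payload": {"plan": [[[0, 0, 0], [0, 0, -0.5], 10], [[0, 0, 0], [0, 0, -1], 10], [[0, 0, 0], [0, 0, -1], 10], [[0, 0, 0], [0, 0, -1], 10], [[0, 0, 0], [0.5, 0, -0.5], 10], [[0, 0, 0], [1, -0.1, 0], 10], [[0, 0, 0], [1, -0.1, 0], 10], [[0, 0, 0], [1, -0.1, 0], 10], [[0, 0, 0], [1, -0.1, 0], 10], [[0, 0, 0], [1, -0.1, 0], 10]]}}

```text
t: 14.25
ee_pos: [0.5085, 0.0058, 0.2202]
orientation: [-0.0, 0.694, 0.72, -0.0]
wrist_force: [0.2, -0.7, -1.3]
grip_width: 0.0195
grip_force: 42.8
```

Request:
{"api": "step_arm", "payload": {"plan": [[[0, 0, 0], [1, -0.1, 0], 10], [[0, 0, 0], [1, -0.1, 0], 10], [[0, 0, 0], [1, -0.1, 0], 10], [[0, 0, 0], [1, -0.1, 0], 10], [[0, 0, 0], [1, -0.1, 0], 10], [[0, 0, 0], [1, -0.1, 0], 10], [[0, 0, 0], [1, -0.1, 0], 10], [[0, 0, 0], [1, -0.1, 0], 10], [[0, 0, 0], [1, -0.1, 0], 10], [[0, 0, 0], [1, -0.1, 0], 10]]}}

```text
t: 15.5
ee_pos: [0.4741, 0.2543, 0.2201]
orientation: [-0.0, 0.694, 0.72, -0.001]
wrist_force: [-0.5, -0.4, -0.4]
grip_width: 0.0192
grip_force: 42.8
```

Request:
{"api": "step_arm", "payload": {"plan": [[[0, 0, 0], [1, -0.1, 0], 10], [[0, 0, 0], [1, -0.1, 0], 10], [[0, 0, 0], [1, -0.1, 0], 10], [[0, 0, 0], [1, -0.1, 0], 10], [[0, 0, 0], [0.3, -0.1, 0], 10], [[0, 0, 0], [0, 0, 0], 10], [[0, 0, 0], [0, 0, 0], 10]]}}

```text
t: 16.38
ee_pos: [0.4594, 0.3588, 0.2206]
orientation: [0.0, 0.695, 0.719, -0.0]
wrist_force: [-0.2, -0.8, -2.6]
grip_width: 0.0192
grip_force: 42.8
```

Request:
{"api": "step_arm", "payload": {"plan": [[[0, 0, -10], [0, 0, 0], 10], [[0, 0, -10], [0, 0, 0], 10], [[0, 0, -10], [0, 0, 0], 10], [[0, 0, -10], [0, 0, 0], 10], [[0, 0, -10], [0, 0, 0], 10], [[0, 0, -10], [0, 0, 0], 10], [[0, 0, -10], [0, 0, 0], 10], [[0, 0, -10], [0, 0, 0], 10], [[0, 0, -10], [0, 0, 0], 10], [[0, 0, -9.5], [0, 0, 0], 10]]}}

```text
t: 17.62
ee_pos: [0.4596, 0.3586, 0.2207]
orientation: [0.0, -0.103, 0.995, -0.0]
wrist_force: [0.1, -0.3, -1.0]
grip_width: 0.0196
grip_force: 42.8
```

Request:
{"api": "step_arm", "payload": {"plan": [[[0, 0, 0], [0, 0, 1], 10], [[0, 0, 0], [0, 0, 1], 10], [[0, 0, 0], [0, 0, 1], 10], [[0, 0, 0], [0, 0, 1], 10], [[0, 0, 0], [0, 0, 1], 10], [[0, 0, 0], [0, 0, 1], 10], [[0, 0, 0], [0, 0, 0.5], 10], [[0, 0, 0], [0, 0, 0.3], 10], [[0, 0, 0], [0, 0, 0.15], 10], [[0, 0, 0], [0, 0, 0], 10]]}}

```text
t: 18.88
ee_pos: [0.4592, 0.3601, 0.0471]
orientation: [0.0, -0.101, 0.995, 0.0]
wrist_force: [-0.1, 0.6, -0.9]
grip_width: 0.0188
grip_force: 42.8
```

Request:
{"api": "step_arm", "payload": {"plan": [[[0, 0, 0], [0, 0, 0.03], 10], [[0, 0, 0], [0, 0, 0], 10]]}}

```text
t: 19.12
ee_pos: [0.4592, 0.3602, 0.0464]
orientation: [0.0, -0.101, 0.995, 0.0]
wrist_force: [0.9, -0.4, -1.5]
grip_width: 0.0192
grip_force: 42.8
```

Request:
{"api": "step_arm", "payload": {"plan": [[[0, 0, 0], [0, 0, 0.06], 10], [[0, 0, 0], [0, 0, 0], 10]]}}

```text
t: 19.38
ee_pos: [0.4592, 0.3603, 0.0449]
orientation: [0.0, -0.101, 0.995, 0.0]
wrist_force: [-1.0, 1.1, 2.9]
grip_width: 0.0189
grip_force: 43.4
```

Request:
{"api": "step_arm", "payload": {"plan": [[[0, 0, 0], [0, 0, 0], 30], [[0, 0, 0], [0, 0, 0], 50], [[0, 0, 0], [0, 0, 0], 50], [[0, 0, 0], [0, 0, -0.5], 50], [[0, 0, 0], [0, 0, -1], 50], [[0, 0, 0], [0, 0, -1], 50], [[0, 0, 0], [0, 0, -1], 50], [[0, 0, 0], [0, 0, -1], 50], [[0, 0, 0], [0, 0, -1], 50], [[0, 0, 0], [0, 0, -1], 50]]}}

```text
t: 20.62
ee_pos: [0.4589, 0.3599, 0.2088]
orientation: [0.0, -0.101, 0.995, 0.0]
wrist_force: [0.2, 0.1, 0.2]
grip_width: 0.05
grip_force: 0.0
```

Request:
{"api": "step_arm", "payload": {"plan": [[[0, 0, 10.5], [0, 0, -0.5], 0], [[0, 0, 10.5], [0, 0, 0], 0], [[0, 0, 10.5], [0, 0, 0], 0], [[0, 0, 10.5], [0, 0, 0], 0], [[0, 0, 10.5], [0, 0, 0], 0], [[0, 0, 10.5], [0, 0, 0], 0], [[0, 0, 10.5], [0, 0, 0], 0], [[0, 0, 10.5], [0, 0, 0], 0], [[0, 0, 10.5], [0, 0, 0], 0], [[0, 0, 10.5], [0, 0, 0], 0]]}}

```text
t: 21.88
ee_pos: [0.4588, 0.3601, 0.2204]
orientation: [-0.0, 0.73, 0.684, 0.0]
wrist_force: [0.1, 0.3, -0.4]
grip_width: 0.0003
grip_force: 0.0
```

Request:
{"api": "step_arm", "payload": {"plan": [[[0, 0, 10.2], [0, 0, 0], 0], [[0, 0, 10.2], [0, 0, 0], 0], [[0, 0, 0], [0, 0, 0], 0], [[0, 0, 0], [0, 0, 0], 0]]}}

```text
t: 22.38
ee_pos: [0.4588, 0.3601, 0.2199]
orientation: [-0.0, 0.837, 0.548, 0.0]
wrist_force: [0.1, -0.1, -0.4]
grip_width: -0.0001
grip_force: 0.0
```

```bash
python3 - <<'E'
from h import *
s=monitor.sense(); print(s)
p,d=cams.snapshot("scene"); b=cv2.resize(p[90:240,170:340],None,fx=3.5,fy=3.5,interpolation=cv2.INTER_CUBIC)
cv2.imwrite("pics/r1.png",b[:,:,::-1])
E
```

```text
{'t': 22.375, 'q': array([-1.06989446,  0.40865461,  0.43588085,  1.74433804, -0.1971923 ,
        1.03147831, -0.97549258]), 'qvel': array([ 0.00547619,  0.00245187, -0.00551223,  0.00390995,  0.00021195,
       -0.00224737, -0.0103219 ]), 'effort': array([-2.42272485e-01, -5.90542138e+01,  6.43228814e+00, -2.94127393e+01,
       -4.43933008e-03,  1.53950468e-02, -8.45463364e-02]), 'ee_pos': array([0.45884935, 0.36009404, 0.21992778]), 'orientation': array([-1.84266841e-04,  8.36706117e-01,  5.47652090e-01,  1.70850489e-04]), 'wrist_force': array([ 0.11144787, -0.09399906, -0.44313758]), 'ft_torque': array([-0.01486081,  0.00422862, -0.01356098]), 'grip_force': 0.0, 'grip_width': -0.0001277874567563312}
```

View pics/r1.png

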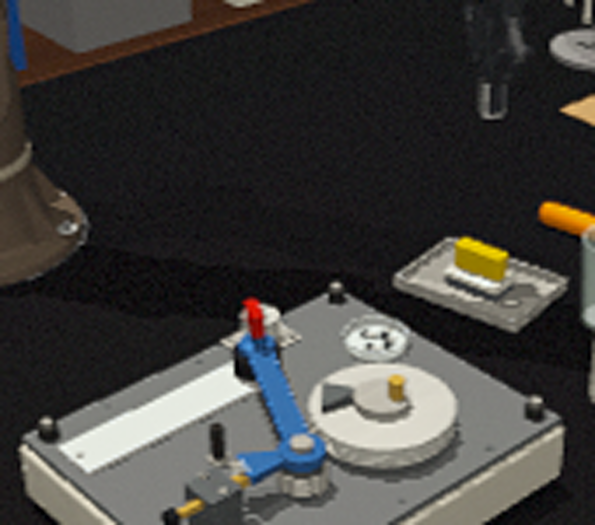

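The wiper lies flat in its tray at (480,265) in the crop; the red tab stands at (254,318). Moving to behind the tab.

Request:
{"api": "step_arm", "payload": {"plan": [[[0, 0, 0], [-1, 0.8, 0], 0], [[0, 0, 0], [-1, 0.8, 0], 0], [[0, 0, 0], [-1, 0.8, 0], 0], [[0, 0, 0], [-1, 0.8, 0], 0], [[0, 0, 0], [-1, 0.8, 0], 0], [[0, 0, 0], [-1, 0.8, 0], 0], [[0, 0, 0], [-1, 0.8, 0], 0], [[0, 0, 0], [-1, 0.8, 0], 0], [[0, 0, 0], [-1, 0.8, 0], 0], [[0, 0, 0], [-0.9, 0.8, 0], 0]]}}

```text
t: 23.68
ee_pos: [0.5421, 0.0516, 0.2197]
orientation: [-0.0, 0.837, 0.547, 0.0]
wrist_force: [-0.6, 0.4, 0.2]
grip_width: -0.0001
grip_force: 0.0
```

Request:
{"api": "step_arm", "payload": {"plan": [[[0, 0, 0], [0, 0, 0], 0], [[0, 0, 0], [0, 0, 1], 0], [[0, 0, 0], [0, 0, 1], 0], [[0, 0, 0], [0, 0, 1], 0], [[0, 0, 0], [0, 0, 0.2], 0], [[0, 0, 0], [0, 0, 0], 0]]}}

```text
t: 24.42
ee_pos: [0.542, 0.0532, 0.1398]
orientation: [-0.0, 0.838, 0.546, 0.0]
wrist_force: [-0.1, 1.0, 0.1]
grip_width: 0.0004
grip_force: 0.0
```

```bash
python3 - <<'E'
from h import *
s=monitor.sense(); print(s["ee_pos"],s["wrist_force"],s["q"])
p,d=cams.snapshot("scene"); b=cv2.resize(p[140:250,180:290],None,fx=5,fy=5,interpolation=cv2.INTER_CUBIC)
cv2.imwrite("pics/p1.png",b[:,:,::-1])
c=cams.snapshot("top")
# rows: pose along arc
P=np.array([.669,-.0448])
for th in np.arange(-.15,.56,.05):
    f=2.7256+th; u=np.array([np.cos(f),np.sin(f)]); v=np.array([-u[1],u[0]])
    print(round(th,2),P+.155*u-.017*v, "x angle deg",np.degrees(f)+90-180)
E
```

```text
[0.5420219  0.05322693 0.13983401] [-0.12601018  0.99465159  0.11805464] [-0.54498199  0.45191416  0.47757162  1.92855    -0.27698242  0.82545969
 -0.3335683 ]
-0.15 [0.54728753 0.05266832] x angle deg 57.571009713894824
-0.1 [0.54256825 0.04646343] x angle deg 60.43579868954893
-0.05 [0.53816499 0.04003042] x angle deg 63.30058766520307
0.0 [0.53408874 0.03338538] x angle deg 66.16537664085718
0.05 [0.53034971 0.02654491] x angle deg 69.03016561651128
0.1 [0.52695722 0.01952612] x angle deg 71.89495459216542
0.15 [0.52391978 0.01234655] x angle deg 74.75974356781953
0.2 [0.52124495 0.00502414] x angle deg 77.62453254347366
0.25 [ 0.51893944 -0.0024228 ] x angle deg 80.48932151912777
0.3 [ 0.517009   -0.00997566] x angle deg 83.35411049478188
0.35 [ 0.51545845 -0.01761557] x angle deg 86.21889947043599
0.4 [ 0.51429168 -0.02532342] x angle deg 89.0836884460901
0.45 [ 0.51351161 -0.03307995] x angle deg 91.9484774217442
0.5 [ 0.51312017 -0.04086578] x angle deg 94.81326639739837
0.55 [ 0.51311835 -0.04866144] x angle deg 97.67805537305242
```

View pics/p1.png

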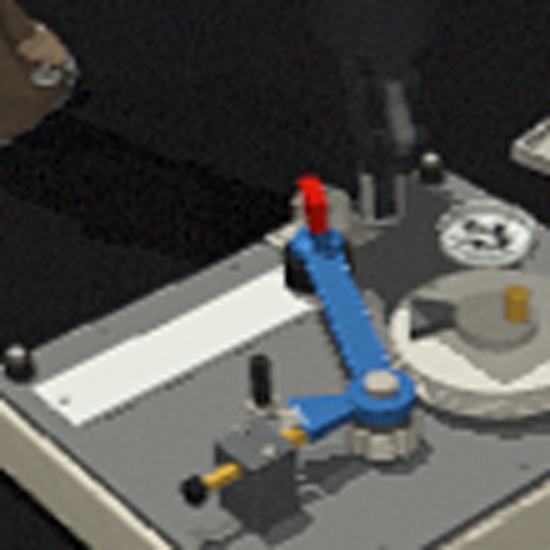

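Request:
{"api": "step_arm", "payload": {"plan": [[[0, 0, 0], [-0.4, 0, 0], 0], [[0, 0, 0], [-0.45, 0, 0], 0], [[0, 0, -2.87], [-0.31, -0.026, 0], 0], [[0, 0, -2.87], [-0.31, -0.026, 0], 0], [[0, 0, -2.87], [-0.31, -0.026, 0], 0], [[0, 0, -2.87], [-0.31, -0.026, 0], 0], [[0, 0, 0], [0, 0, 0], 0]]}}

```text
t: 25.4
ee_pos: [0.5207, 0.0057, 0.14]
orientation: [-0.0, 0.779, 0.627, 0.001]
wrist_force: [1.5, 7.3, -0.3]
grip_width: 0.0003
grip_force: 3.4
```

```bash
cat > th.py <<'E'
from h import *
s=monitor.sense(); print(s["ee_pos"],s["wrist_force"],s["q"])
p,d=cams.snapshot("scene"); hsv=cv2.cvtColor(p,cv2.COLOR_RGB2HSV)
m=cv2.inRange(hsv,(0,120,60),(8,255,255)); k=np.zeros_like(m); k[150:235,190:280]=m[150:235,190:280]
kk,l,st,c=cv2.connectedComponentsWithStats(k); i=1+np.argmax(st[1:,4]); print("red",st[i],c[i])
P=np.array([.669,-.0448])
best=[]
for th in np.arange(0,.6,.01):
    f=2.7256+th; q=P+.155*np.array([np.cos(f),np.sin(f)]); best.append((np.hypot(*(proj("scene",[q[0],q[1],.137])-c[i])),round(th,2)))
print(sorted(best)[:3])
m=cv2.inRange(hsv,(100,120,60),(125,255,255)); k=np.zeros_like(m); k[180:250,190:275]=m[180:250,190:275]
cv2.imwrite("pics/th.png",cv2.resize(p[140:250,180:290],None,fx=5,fy=5,interpolation=cv2.INTER_CUBIC)[:,:,::-1])
E
python3 th.py
```

```text
[0.52073857 0.00565471 0.1399911 ] [ 1.4683355   7.25928454 -0.26161489] [-0.43577342  0.40951885  0.43019557  1.9838284  -0.23778622  0.79474861
 -0.08420981]
red [230 177   7  11  60] [232.98333333 182.01666667]
[(np.float64(1.3199066396214458), np.float64(0.19)), (np.float64(1.3199799555749563), np.float64(0.2)), (np.float64(1.4985240450393946), np.float64(0.21))]
```

Request:
{"api": "step_arm", "payload": {"plan": [[[0, 0, -2.87], [-0.31, -0.026, 0], 0], [[0, 0, -2.87], [-0.31, -0.026, 0], 0], [[0, 0, -2.87], [-0.31, -0.026, 0], 0], [[0, 0, -2.87], [-0.31, -0.026, 0], 0], [[0, 0, -2.87], [-0.31, -0.026, 0], 0], [[0, 0, -2.87], [-0.31, -0.026, 0], 0], [[0, 0, -1.2], [-0.13, -0.01, 0], 0], [[0, 0, 0], [0, 0, 0], 0], [[0, 0, 0], [0, 0, 0], 0]]}}

```text
t: 26.58
ee_pos: [0.5119, -0.0422, 0.1399]
orientation: [-0.001, 0.668, 0.744, 0.001]
wrist_force: [-2.3, 9.5, 4.6]
grip_width: -0.0
grip_force: 4.9
```

```bash
python3 th.py
```

```text
[ 0.51194581 -0.04216149  0.13990474] [-2.32694377  9.54537776  4.62500924] [-0.28722683  0.39259646  0.35142889  1.99426319 -0.19149908  0.78628598
  0.28283373]
red [214 182  10  11  69] [219.02898551 187.31884058]
[(np.float64(1.2598363104088641), np.float64(0.5)), (np.float64(1.3357418505228789), np.float64(0.49)), (np.float64(1.3528445401472469), np.float64(0.51))]
```

View pics/th.png

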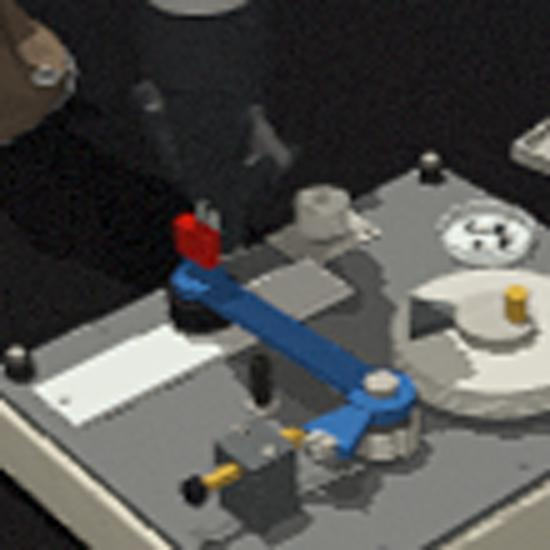

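Request:
{"api": "step_arm", "payload": {"plan": [[[0, 0, -0.7], [-0.08, -0.006, 0], 0], [[0, 0, 0], [0, 0, 0], 0], [[0, 0, 0], [0, 0, 0], 0], [[0, 0, 0], [0, 0, 0], 0], [[0, 0, 0], [0, 0, 0], 0]]}}

```text
t: 27.25
ee_pos: [0.5119, -0.044, 0.1399]
orientation: [-0.001, 0.664, 0.748, 0.001]
wrist_force: [-1.7, 9.8, 4.6]
grip_width: -0.0
grip_force: 5.0
```

```bash
python3 th.py; python3 - <<'E'
from h import *
p=cv2.imread("pics/scene0.png"); 
P=np.array([.669,-.0448])
for c in((242.23,179.74),):
  b=[]
  for th in np.arange(-.1,.2,.01):
    f=2.7256+th; q=P+.155*np.array([np.cos(f),np.sin(f)]); b.append((np.hypot(*(proj("scene",[q[0],q[1],.137])-c)),round(th,2)))
  print("start",sorted(b)[:3])
# arm direction from the top camera
p,d=cams.snapshot("scene")
for _ in range(3): s=monitor.sense(); print(s["wrist_force"],s["qvel"].round(3))
E
```

```text
[ 0.51194748 -0.04403687  0.13988968] [-1.69945703  9.80016248  4.60295944] [-0.28128148  0.3926895   0.34848339  1.99359778 -0.19001379  0.7865188
  0.29732193]
red [214 183  10  10  70] [218.6        187.65714286]
[(np.float64(1.1521079191893078), np.float64(0.51)), (np.float64(1.2290322903415105), np.float64(0.52)), (np.float64(1.2574471059527228), np.float64(0.5))]
start [(np.float64(1.580965053527858), np.float64(0.01)), (np.float64(1.6540755958675284), np.float64(-0.0)), (np.float64(1.6713243661085542), np.float64(0.02))]
[-1.86526886  9.81847254  4.87633886] [ 0.001 -0.     0.    -0.001  0.    -0.    -0.   ]
[-1.86526886  9.81847254  4.87633886] [ 0.001 -0.     0.    -0.001  0.    -0.    -0.   ]
[-1.86526886  9.81847254  4.87633886] [ 0.001 -0.     0.    -0.001  0.    -0.    -0.   ]
```

```bash
python3 -c "
from workcell import ctrl
print(ctrl.close_job())"
```

```text
the job is handed in; nothing more can be done
None
```

I handed the job in: the plate is wiped end to end at roughly 7–10 N, the wiper lies flat in its tray, and the arm is held at about 0.51–0.52 rad with about 10 N on the tab. The interface gave no verdict; the angle is estimated from camera and finger position, and I took the pawl to be out from that angle without measuring it.

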